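# Line up the rest pillars by height on the rail

### The arm

A 7-joint arm with a two-finger parallel gripper is mounted at the origin on a cart in front of the work surface, level with it; the furniture and walls round the work are solid. World frame = base frame: x ahead of the robot, y to its left, z up, the work surface at z = 0. Lengths are in mm, angles in rad, forces in N, time in s.
With the tool pointing down it reaches from about 400 to 850 mm from the base axis. Payload 4.5 kg.
Tool frame: the origin (TCP) lies at the very end of the fingers, on their centre line; the grasp point (between the pads) lies 19 mm behind it (tcp_to_grasp is the distance from the TCP to the grasp point, in mm); z points along the fingers, y is the direction in which the jaws open and shut (so a half turn about z gives the same grasp; the last joint's range is limited). The gripper opens to 85 mm and grips with 20 to 120 N. Pads are 22 mm wide; open, the fingers measure 114 mm over their backs; the gripper's body (76 mm by 85 mm) begins 54 mm behind the grasp point. The pads swing forward as they close: fully open they stand 13 mm farther back than shut.
Start: joints at [1.358, 0.689, -0.195, 1.565, 0.157, 0.902, -0.215], TCP at [152.717, -606.079, 231.317] pointing down, gripper open.
Joint ranges: [-3.01, 3.01], [-0.46, 2.08], [-1.47, 1.51], [0.13, 2.56], [-1, 4.14], [0.04, 2.09], [-2.66, 2.66]. Speed limits (rad/s): [2.57, 2.57, 3.14, 3.14, 3.14, 3.14, 3.14].

### API

Orientations are given as a unit quaternion [x, y, z, w].
In Python, from bench import sense, grab_frame, hand_in, tcp_to_grasp gives the robot as it stands.
- The arm moves only by the tool move_arm, never from a script. Its argument "commands" is a list that holds one entry, the list of rows, each a list of 5 numbers: the shift along the world's x, y, z in mm, then the turn about the world's z in degrees, then the opening, from 0 (shut) to 1 (fully open). A call has 1 to 8 rows; each row is the pose to reach, as a shift and turn from the pose commanded when the call began; what a row does not reach only later rows make up. A row lasts 1/8 s, in which the tool goes at most 62.5 mm and 10.7 degrees, less where a joint would pass 70% of its speed; a pose out of reach is approached as far as the arm can. A call with a gripper value outside its range is refused whole. The fingers move at their own pace and stop on an object; "squeeze" is the grip in N (left out, the last holds). Time passes only in rows, so rows that repeat a pose let the fingers close. It gives the time, the measured TCP pose, the force and the opening at its end, in the units of the state.
- sense(): the state, without advancing time (a new reading comes with each control period).
- grab_frame(name): name is "scene" or "side" or "wrist"; returns a dict with "color" (400x640x3 uint8, blue, green, red), "mtx" (3x3 intrinsics, pixels), "position" and "attitude" of the camera in the world. Camera axes: x right, y down, z forward; pixel columns grow to the right and rows downward; lengths in mm; the calibration is good to about 2 mm. The wrist camera is an equidistant fisheye: a pixel r from the principal point sees the ray r / f radians off the axis. A picture is of the moment at which its call begins. There is no depth.
- hand_in(): hands the job in, once; it reports no verdict.
The state is a dict: "time": time; "joint_positions": joint angles; "joint_vel": joint speeds; "tau": joint torques, N m; "position": TCP position; "ee_rot": TCP orientation; "ft_force": force on the tool from outside, world axes, zero at the start; "torque": the same for the moment, N m; "opening": opening from 0.0 (shut) to 1.0 (fully open).
Only numpy, scipy, OpenCV 4.12 (cv2) and the standard library are available. Lean on these libraries where they do the work, as an engineer would, in place of code of your own. Each camera call takes 0.05 s, during which the arm holds its last target. There are 200 camera calls.

### The job

Line up the four loose rest pillars by height on the rail: stand each one upright and centred on its own round rubber pad, so that the row steps down from the tall pillar fixed at one end of the rail, the tallest loose one next to it and the shortest farthest away. Leave the cast housing lying where it is.

Things in the scene. Friction and masses are not known exactly. Their poses are not given: they have to be found in the camera images.
- pillar_70_center (a point): centre (half-way up, on the axis) of the tallest loose rest pillar: an upright plain aluminium cylinder 32 mm in diameter and 70 mm tall overall, straight-sided up to 6 mm below its top, where a 21 mm wide dark steel button sits; about 175 g. It stands loose on the work surface (z = 0) and can be gripped anywhere round its body; z axis up along the pillar
- pillar_56_center (a point): centre (half-way up, on the axis) of the second tallest loose rest pillar: an upright plain aluminium cylinder 32 mm in diameter and 56 mm tall overall, straight-sided up to 6 mm below its top, where a 21 mm wide dark steel button sits; about 140 g. It stands loose on the work surface (z = 0) and can be gripped anywhere round its body; z axis up along the pillar
- pillar_42_center (a point): centre (half-way up, on the axis) of the second shortest loose rest pillar: an upright plain aluminium cylinder 32 mm in diameter and 42 mm tall overall, straight-sided up to 6 mm below its top, where a 21 mm wide dark steel button sits; about 105 g. It stands loose on the work surface (z = 0) and can be gripped anywhere round its body; z axis up along the pillar
- pillar_28_center (a point): centre (half-way up, on the axis) of the shortest loose rest pillar: an upright plain aluminium cylinder 32 mm in diameter and 28 mm tall overall, straight-sided up to 6 mm below its top, where a 21 mm wide dark steel button sits; about 70 g. It stands loose on the work surface (z = 0) and can be gripped anywhere round its body; z axis up along the pillar
- pad_a: one of four like black rubber discs, 44 mm across, 3 mm thick, fixed in a straight row, 60 mm between centres, on a flat aluminium rail (60 x 376 x 12 mm, fixed to the surface). Origin: centre of the disc's underside, 12 mm above the work surface, so a pillar's foot rests 15 mm above the surface. x axis across the rail, y along it. The letters do not tell the order in the row
- pad_b: one of four like black rubber discs, 44 mm across, 3 mm thick, fixed in a straight row, 60 mm between centres, on a flat aluminium rail (60 x 376 x 12 mm, fixed to the surface). Origin: centre of the disc's underside, 12 mm above the work surface, so a pillar's foot rests 15 mm above the surface. x axis across the rail, y along it. The letters do not tell the order in the row
- pad_c: one of four like black rubber discs, 44 mm across, 3 mm thick, fixed in a straight row, 60 mm between centres, on a flat aluminium rail (60 x 376 x 12 mm, fixed to the surface). Origin: centre of the disc's underside, 12 mm above the work surface, so a pillar's foot rests 15 mm above the surface. x axis across the rail, y along it. The letters do not tell the order in the row
- pad_d: one of four like black rubber discs, 44 mm across, 3 mm thick, fixed in a straight row, 60 mm between centres, on a flat aluminium rail (60 x 376 x 12 mm, fixed to the surface). Origin: centre of the disc's underside, 12 mm above the work surface, so a pillar's foot rests 15 mm above the surface. x axis across the rail, y along it. The letters do not tell the order in the row
- fixed_pillar: reference pillar, made like the loose ones but 84 mm tall, fixed on the rail at one end of the row of pads, in line with it; the pads lie 60, 120, 180 and 240 mm from it. Origin: centre of its underside, on the rail's top. The rail's other end, 60 mm past the last pad, has only a low dark nut, 14 mm high. Which end has the fixed pillar varies
- housing_center (a point): centre (half-way up) of a bystander: a loose open cast-aluminium housing half, 60 x 110 x 28 mm (x, y, z), lying on the work surface to the left of the loose pillars; not part of the job, leave it where it is
Not all that is in view belongs to the job. What is shaped like the part that bears pillar_70_center but turquoise is not meant.

How it is judged:
By the outcome, as a careful person would: the job done as asked, in the order asked, and still so for the second after the job is handed in, with the robot touching nothing.
It also fails if it takes over 88 s, if anything falls off the work surface, if the arm or the gripper's body presses on something with over 40 N, if the wrist force passes 120 N, or if a joint passes its speed limit or range.

## Working session

There is one attempt and no reset: what is moved stays moved. The work goes in short steps, Python scripts to look and compute and a tool call to move; the robot and the scene stay as the last step left them, time stands still between calls to the robot, and variables do not carry over. Pictures are saved under pics/ and viewed, about 12 in all and at most 16, crops included, and the job is handed in when it is done.

Besides the shell and the picture viewer there is one more tool, called after "Call:" as name(argument=value, ...) on one line, values as JSON. move_arm: Moves the arm, as the interface text tells. Its arguments: {"type":"object","properties":{"commands":{"type":"array","items":{"type":"array","items":{"type":"array","items":{"type":"number"}}}},"squeeze":{"type":"number"}},"required":["commands"]}

```bash
mkdir -p pics; ls; python3 - <<'E'
from bench import *
import cv2
s=sense();print({k:s[k] for k in('time','position','ee_rot','opening')},tcp_to_grasp)
for n in('scene','side'):
    f=grab_frame(n);cv2.imwrite(f'pics/{n}0.png',f['color']);print(n,f['mtx'],f['position'],f['attitude'])
f=grab_frame('wrist');print(f['mtx'],f['position'],f['attitude'])
E
```

```text
pics
{'time': 0.0, 'position': array([ 152.4922189 , -605.42877901,  230.47869048]), 'ee_rot': array([ 9.92392030e-01,  1.23114435e-01, -1.64830493e-04, -9.30935742e-04]), 'opening': 1.000557750488951} 18.700000000000003
scene [[473.47635435   0.         321.94746618]
 [  0.         473.47635435 199.39285753]
 [  0.           0.           1.        ]] [ 39.94443094 484.48102424 839.76634548] [-0.41517023  0.84536946 -0.30130197  0.1490009 ]
side [[516.19353054   0.         330.9120773 ]
 [  0.         516.19353054 192.50465739]
 [  0.           0.           1.        ]] [ 336.92649046 -723.07043057  820.42073868] [ 0.90954032 -0.10700556  0.05654264 -0.39760427]
[[309.70691629   0.         318.12461002]
 [  0.         309.70691629 198.57100621]
 [  0.           0.           1.        ]] [ 229.6248961  -585.4832549   373.24383892] [ 0.7797269  -0.60620807 -0.0969764   0.12301753]
```

View pics/scene0.png

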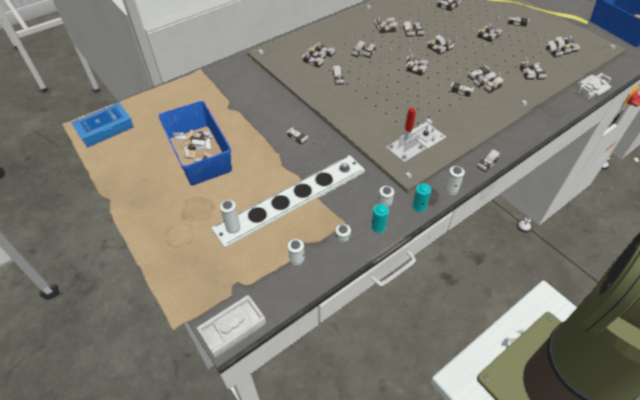

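View pics/side0.png

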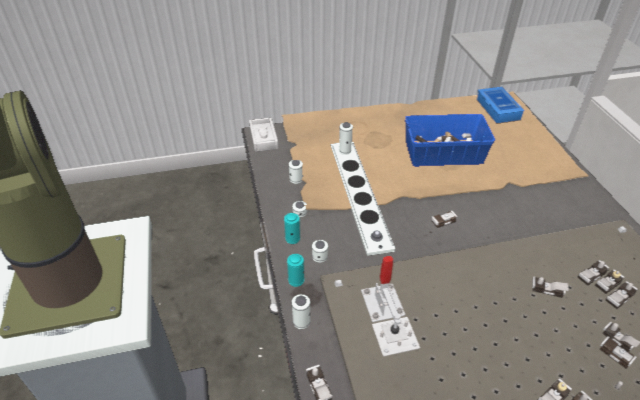

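The scene view shows the fixed pillar at (229,215), with pads at (257,215), (280,202), (302,190) and (324,179), and the nut at (345,167). The loose pillars are at (296,251), (343,232), (386,195) and (455,179), and the turquoise decoys at (380,218) and (422,197). The side view agrees: loose pillars at (296,170), (300,209), (320,250) and (301,310), pads at (350,165) to (369,217). Next I'll zoom in and measure.

```bash
cat > h.py <<'E'
import numpy as np, cv2
from bench import *
from scipy.spatial.transform import Rotation as R
def ray(f,uv,fish=False):
    K=f['mtx'];x=(uv[0]-K[0,2])/K[0,0];y=(uv[1]-K[1,2])/K[1,1]
    if fish:
        r=np.hypot(x,y)+1e-9;d=np.array([x/r*np.sin(r),y/r*np.sin(r),np.cos(r)])
    else: d=np.array([x,y,1.])
    return np.array(f['position']),R.from_quat(f['attitude']).apply(d)
def plane(f,uv,z,fish=False):
    p,d=ray(f,uv,fish);return p+d*(z-p[2])/d[2]
def proj(f,P,fish=False):
    c=R.from_quat(f['attitude']).inv().apply(np.array(P)-f['position']);K=f['mtx']
    if fish:
        r=np.hypot(c[0],c[1]);t=np.arctan2(r,c[2]);q=c[:2]/(r+1e-9)*t
    else: q=c[:2]/c[2]
    return q*K[0,0]+K[:2,2]
def dark(f,seed,rad=9,thr=75):
    "centroid of the dark blob nearest the seed"
    g=cv2.cvtColor(f['color'],cv2.COLOR_BGR2GRAY)
    m=np.zeros_like(g);cv2.circle(m,tuple(int(round(v)) for v in seed),rad,255,-1)
    n,l,s,c=cv2.connectedComponentsWithStats(((g<thr)&(m>0)).astype('uint8'))
    k=[i for i in range(1,n) if s[i,4]>=12]
    if not k: return None,0
    i=min(k,key=lambda i:np.hypot(*(c[i]-seed)));return c[i],s[i,4]
E
python3 - <<'E'
from h import *
sc=grab_frame('scene');si=grab_frame('side')
a=cv2.resize(sc['color'][140:280,200:480],(784,392),interpolation=cv2.INTER_CUBIC)
b=cv2.resize(si['color'][110:340,270:410],(360,592),interpolation=cv2.INTER_CUBIC)
cv2.imwrite('pics/zs.png',a);cv2.imwrite('pics/zd.png',b)
for n,p,q in[('p1',(257,215),(350,165)),('p2',(280,202),(356,182)),('p3',(302,190),(362,199)),('p4',(324,179),(369,217))]:
    for f,s in((sc,p),(si,q)):
        c,A=dark(f,s,14,70);print(n,c,A,None if c is None else plane(f,c,15).round(1))
for n,h,p,q in[('w70',70,(456,172),(301,299)),('w42',42,(386,189),(320,243)),('w28',28,(343,229),(300,206)),('w56',56,(296,244),(295,164)),('fix',96,(228,206),(346,127))]:
    for f,s in((sc,p),(si,q)):
        c,A=dark(f,s,8,90);print(n,c,A,None if c is None else plane(f,c,h).round(1))
E
```

```text
p1 [256.9244186  214.40116279] 172 [628.6 212.3  15. ]
p1 [350.28571429 165.16964286] 112 [630.3 207.8  15. ]
p2 [280.14649682 202.04458599] 157 [626.2 152.3  15. ]
p2 [356.06299213 181.1496063 ] 127 [627.9 147.8  15. ]
p3 [302.26712329 190.19863014] 146 [624.   92.5  15. ]
p3 [362.39160839 198.08391608] 143 [625.9  88.4  15. ]
p4 [323.71641791 178.84328358] 134 [621.5  32.4  15. ]
p4 [369.04848485 216.49090909] 165 [623.5  28.5  15. ]
w70 None 0 None
w70 [301.42105263 292.68421053] 19 [ 431.5 -177.9   70. ]
w42 None 0 None
w42 None 0 None
w28 None 0 None
w28 None 0 None
w56 None 0 None
w56 None 0 None
fix None 0 None
fix None 0 None
```

View pics/zs.png

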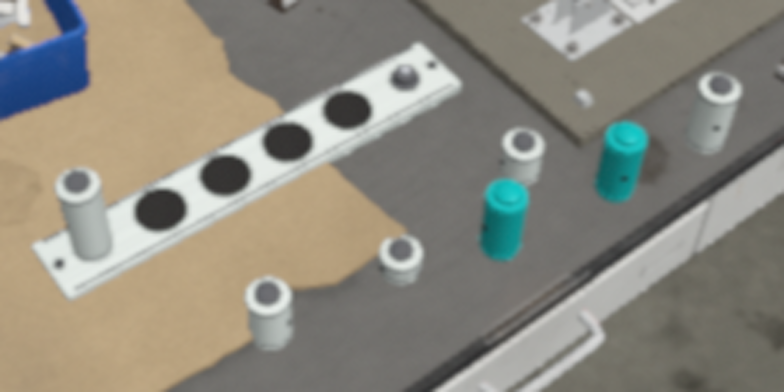

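View pics/zd.png

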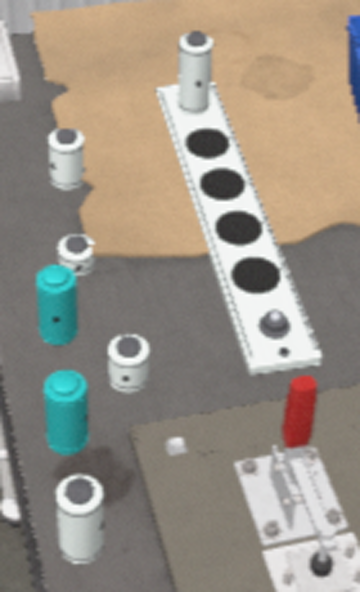

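```bash
python3 - <<'E'
from h import *
sc=grab_frame('scene');si=grab_frame('side')
def tri(u,v):
    p,d=ray(sc,u);q,e=ray(si,v);A=np.stack([d,-e],1);t=np.linalg.lstsq(A,q-p,rcond=None)[0]
    a=p+d*t[0];b=q+e*t[1];return (a+b)/2,np.linalg.norm(a-b)
for n,h,p,q in[('w70',70,(456.8,170),(300.7,300.2)),('w42',42,(386.8,190.4),(319.8,245)),('w28',28,(343.2,228.9),(299.6,203.7)),('w56',56,(295.4,244.6),(295.7,162.9)),('fix',96,(227.6,204.9),(346,125.5)),('tA',70,(380.7,209.3),(292,216.6)),('tB',70,(423.6,188.2),(296,258.4))]:
    c1=c2=None
    if n[0]!='t':
        c1,a1=dark(sc,p,5,125);c2,a2=dark(si,q,6,125)
    c1=p if c1 is None else c1;c2=q if c2 is None else c2
    t,g=tri(c1,c2);print(n,np.round(c1,1),np.round(c2,1),t.round(1),round(g,1),plane(sc,c1,h).round(1),plane(si,c2,h).round(1))
E
```

```text
w70 [456.8 169.9] [300.6 300.4] [ 426.6 -190.6   65.3] 1.5 [ 423.5 -186.5   70. ] [ 426.7 -193.6   70. ]
w42 [386.6 190.3] [319.5 244.2] [494.2 -45.4  36.9] 1.3 [490.6 -42.   42. ] [493.9 -49.5  42. ]
w28 [342.7 228.8] [299.4 204.5] [480.1  91.6  22.4] 1.1 [476.4  94.3  28. ] [479.6  86.2  28. ]
w56 [295.  244.2] [295.4 162.5] [493.8 204.5  50.2] 0.8 [490.  206.5  56. ] [493.  197.8  56. ]
fix [227.  204.5] [346.  124.6] [633.4 271.6  90.7] 0.7 [628.8 273.1  96. ] [631.6 264.8  96. ]
tA [380.7 209.3] [292.  216.6] [449.6  17.2  63.5] 3.7 [444.1  21.1  70. ] [450.4  11.9  70. ]
tB [423.6 188.2] [296.  258.4] [435.9 -94.5  64.1] 4.2 [430.6 -90.1  70. ] [437.2 -98.4  70. ]
```

Call:
move_arm(commands=[[[40, 62, 40, 10, 1], [80, 124, 60, 20, 1], [120, 186, 80, 30, 1], [160, 240, 80, 40, 1], [200, 290, 80, 50, 1], [240, 340, 80, 60, 1], [260, 390, 80, 70, 1], [280, 440, 80, 74, 1]]], squeeze=40)

```text
time: 1.35
position: [418.1, -197.4, 311.4]
ee_rot: [0.718, 0.696, 0.0, 0.001]
ft_force: [0.8, 0.0, -0.0]
opening: 1.001
```

```bash
python3 - <<'E'
from h import *
f=grab_frame('wrist');s=sense();print(s['position'],R.from_quat(s['ee_rot']).as_matrix().round(3),f['position'],R.from_quat(f['attitude']).as_matrix().round(2),s['joint_positions'])
im=f['color'].copy()
for h,x,y in((70,425,-190),(42,492,-46),(28,478,90)):
    u=proj(f,(x,y,h),True);print(u);cv2.drawMarker(im,tuple(int(v) for v in u),(0,0,255),0,8)
cv2.imwrite('pics/w1.png',im)
E
```

```text
[ 422.43887045 -187.3594196   312.40272342] [[ 0.014  1.     0.007]
 [ 1.    -0.014  0.006]
 [ 0.006  0.006 -1.   ]] [ 420.20823455 -117.05358553  454.06911391] [[ 1.   -0.03 -0.01]
 [-0.03 -0.95 -0.31]
 [ 0.    0.31 -0.95]] [ 0.76350354  0.41525822 -0.64073027  1.90969831  0.30156693  0.90902857
 -0.03718733]
[322.89054948 159.0350534 ]
[370.70604446  48.11815002]
[354.84598951 -38.9420228 ]
```

View pics/w1.png

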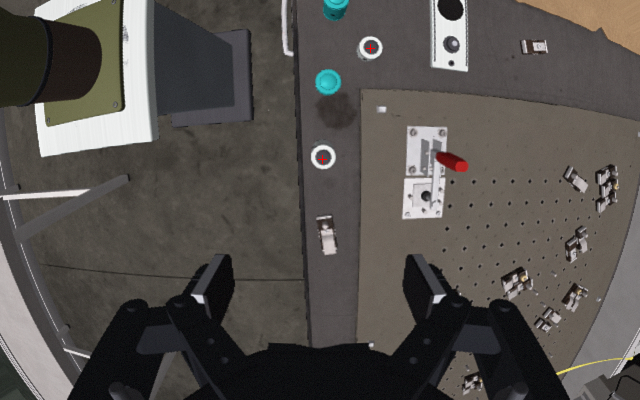

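Predicted markers (323,159) and (371,48) fall on the dark buttons at (323,157) and (370,47), so the wrist calibration agrees within a few mm. Now I'll refine them.

```bash
cat >> h.py <<'E'
def button(f,x,y,h,thr=120,rad=11,fish=True):
    c,A=dark(f,proj(f,(x,y,h),fish),rad,thr)
    return (None if c is None else plane(f,c,h,fish)[:2].round(1)),A
def white(f,x,y,h,rad=24):
    "outer outline of the bright top ring, min enclosing circle, cast on z=h-6"
    g=cv2.cvtColor(f['color'],cv2.COLOR_BGR2GRAY);m=np.zeros_like(g)
    cv2.circle(m,tuple(int(v) for v in proj(f,(x,y,h),True)),rad,255,-1)
    cs,_=cv2.findContours(((g>165)&(m>0)).astype('uint8'),cv2.RETR_EXTERNAL,cv2.CHAIN_APPROX_NONE)
    c=max(cs,key=cv2.contourArea);u,r=cv2.minEnclosingCircle(c);return plane(f,u,h-6,True)[:2].round(1),round(r,1)
E
python3 - <<'E'
from h import *
f=grab_frame('wrist');s=sense();print(s['position'],s['time'])
for h,x,y in((70,425,-190),(42,492,-46)):print(h,[button(f,x,y,h,t) for t in(100,120,140)],white(f,x,y,h))
E
```

```text
[ 420.70537386 -191.36743246  312.18753815] 1.45
70 [(array([ 425.4, -187. ]), np.int32(167)), (array([ 425.4, -187.1]), np.int32(176)), (array([ 425.2, -187.3]), np.int32(187))] (array([ 425. , -187.8]), 12.2)
42 [(array([492.2, -43.7]), np.int32(144)), (array([492.5, -43.7]), np.int32(155)), (array([492.4, -43.6]), np.int32(167))] (array([492.5, -43.4]), 11.5)
```

Call:
move_arm(commands=[[[4, 3, -60, 0, 0.7], [4, 3, -120, 0, 0.7], [4, 3, -180, 0, 0.7], [4, 3, -200, 0, 0.7], [4, 3, -200, 0, 0.7]]])

```text
time: 2.08
position: [420.0, -196.1, 109.9]
ee_rot: [0.719, 0.696, -0.001, -0.001]
ft_force: [-1.3, -0.7, 0.9]
opening: 0.702
```

```bash
python3 - <<'E'
from h import *
for i in range(3):
    f=grab_frame('wrist');s=sense();print(s['position'].round(1),s['time'],s['opening'])
    print(button(f,425.3,-187.3,70,120,14),proj(f,(425.3,-187.3,70),True))
E
```

```text
[ 421.  -196.3  111.1] 2.125 0.6991308708628802
(array([ 425.3, -187.4]), np.int32(602)) [325.96731083 216.64218444]
[ 421.5 -196.4  111.8] 2.175 0.6965999986643339
(array([ 425.1, -187.4]), np.int32(604)) [324.34522222 215.69339355]
[ 421.8 -196.5  112.1] 2.225 0.7013467719961666
(array([ 425.1, -187.2]), np.int32(609)) [323.27653311 215.07420348]
```

Call:
move_arm(commands=[[[3.4, 9.2, -20, 0, 0.7], [3.4, 9.2, -60, 0, 0.7], [3.4, 9.2, -90, 0, 0.7], [3.4, 9.2, -90, 0, 0.7], [3.4, 9.2, -90, 0, 0.2], [3.4, 9.2, -90, 0, 0.2], [3.4, 9.2, -90, 0, 0.2], [3.4, 9.2, -90, 0, 0.2]]])

```text
time: 3.22
position: [425.3, -187.3, 22.7]
ee_rot: [0.719, 0.695, 0.001, 0.001]
ft_force: [0.5, -0.1, 8.3]
opening: 0.367
```

```bash
python3 - <<'E'
from h import *
f=grab_frame('wrist');s=sense();print(s['position'].round(1),s['time'],s['opening'],s['ft_force'])
print(button(f,425.3,-187.3,70,120,14))
cv2.imwrite('pics/w2.png',f['color'])
E
```

```text
[ 425.3 -187.3   22.7] 3.275 0.3643670956702205 [-0.66855214 -0.10009805  8.51333699]
(array([ 425.2, -187.3]), np.int32(613))
```

View pics/w2.png

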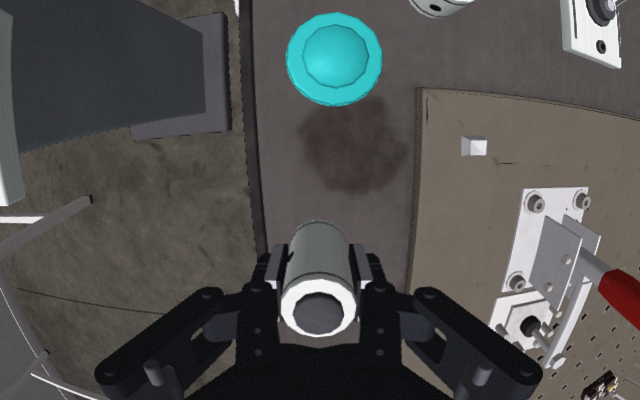

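Pillar 70 is held between the pads, with its button at (320,307). Next I lift it and carry it toward the pads.

Call:
move_arm(commands=[[[0, 0, 50, 0, 0.2], [0, 0, 110, 0, 0.2], [20, 30, 160, 0, 0.2], [50, 80, 180, 0, 0.2], [80, 130, 180, 0, 0.2], [110, 180, 180, 0, 0.2], [140, 230, 180, 0, 0.2], [170, 280, 180, 0, 0.2]]])

```text
time: 4.28
position: [594.8, 94.0, 201.9]
ee_rot: [0.719, 0.695, -0.0, 0.0]
ft_force: [0.8, -0.9, -2.3]
opening: 0.366
```

Call:
move_arm(commands=[[[20, 30, 0, -1, 0.2], [20, 30, 0, -1, 0.2], [20, 30, 0, -1, 0.2], [20, 30, 0, -1, 0.2]]])

```text
time: 4.78
position: [613.8, 121.0, 201.2]
ee_rot: [0.725, 0.689, -0.001, 0.0]
ft_force: [-0.1, -0.2, -2.3]
opening: 0.366
```

```bash
python3 - <<'E'
from h import *
for k in range(2):
    f=grab_frame('wrist');s=sense();print(s['position'].round(1),s['time'],s['opening'],R.from_quat(s['ee_rot']).as_matrix()[:,1].round(3))
    for x,y in((629.6,212),(627.3,152),(625,92.3),(622.6,32.5)):print(button(f,x,y,15,75,22))
    for h,x,y in((96,630,271.5),(56,492,204),(28,478,92.5)):print(h,button(f,x,y,h,120,14),proj(f,(x,y,h),True))
    p=s['position'];print('held',button(f,p[0],p[1],p[2]-22.7+70,120,20))
cv2.imwrite('pics/w3.png',f['color'])
E
```

```text
[614.  121.3 201.3] 4.825 0.3634701695077619 [ 0.999 -0.052 -0.   ]
(array([628.8, 213. ]), np.int32(1244))
(array([626.7, 153.4]), np.int32(1190))
(array([624.6,  94. ]), np.int32(1056))
(array([638.7,  34.7]), np.int32(200))
96 (array([630.8, 271.8]), np.int32(469)) [328.93697518  14.79927829]
56 (array([493.4, 205.7]), np.int32(301)) [188.44281431 110.13839198]
28 (array([480.4,  94.9]), np.int32(220)) [200.36592712 208.97892758]
held (array([613.9, 121.8]), np.int32(1154))
[614.1 121.6 201.3] 4.875 0.3648011646667569 [ 0.999 -0.052 -0.   ]
(array([628.9, 213. ]), np.int32(1244))
(array([626.6, 153.4]), np.int32(1192))
(array([624.6,  94. ]), np.int32(1049))
(array([639.1,  32.7]), np.int32(205))
96 (array([630.8, 271.8]), np.int32(470)) [328.77157713  15.18924803]
56 (array([493.4, 205.8]), np.int32(295)) [188.34128603 110.46490852]
28 (array([480.3,  95. ]), np.int32(219)) [200.26984742 209.24553512]
held (array([614.1, 122.4]), np.int32(1187))
```

View pics/w3.png

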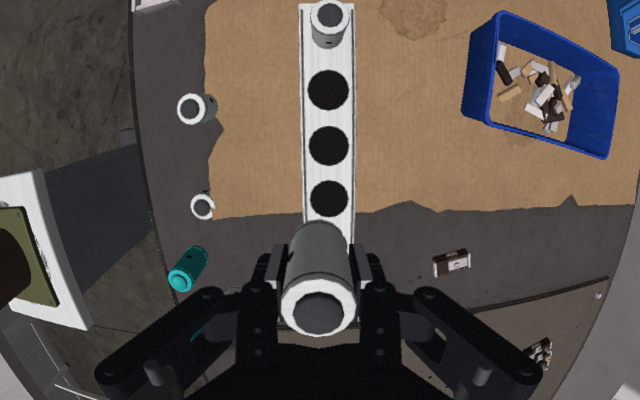

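Call:
move_arm(commands=[[[15, 20, -50, 0, 0.2], [15, 50, -90, 0, 0.2], [15, 55, -110, 0, 0.2], [15, 55, -120, 0, 0.2], [15, 55, -120, 0, 0.2], [15, 55, -120, 0, 0.2]]])

```text
time: 5.62
position: [630.6, 177.1, 82.5]
ee_rot: [0.725, 0.689, 0.001, 0.001]
ft_force: [0.7, 0.8, -2.1]
opening: 0.358
```

```bash
python3 - <<'E'
from h import *
f=grab_frame('wrist');s=sense();print(s['position'].round(1),s['time'],s['opening'],R.from_quat(s['ee_rot']).as_matrix()[:,1].round(3))
for x,y,h in((629,213,15),):
  g=cv2.cvtColor(f['color'],cv2.COLOR_BGR2GRAY);u=proj(f,(x,y,h),True)
  c,A=dark(f,u,45,65);print(u,c,A,plane(f,c,15,True))
print(button(f,630.8,271.8,96,120,14))
p=s['position'];print('held',button(f,p[0],p[1],p[2]-22.7+70,120,20))
cv2.imwrite('pics/w4.png',f['color'])
E
```

```text
[630.5 177.4  82.5] 5.675 0.36341841773759936 [ 0.999 -0.051  0.002]
[312.79534777 165.91765616] [312.77139875 165.05288796] 2874 [629.01647897 213.6130223   15.        ]
(array([630.8, 271.9]), np.int32(613))
held (array([630.5, 178.1]), np.int32(1198))
```

View pics/w4.png

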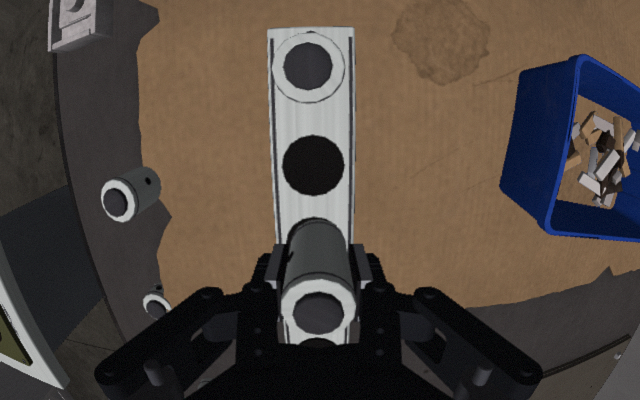

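Pad 1 shows at (313,165), which maps to (629.0, 213.6). Placing.

Call:
move_arm(commands=[[[-1.5, 18, 0, 0, 0.2], [-1.5, 35.8, 0, 0, 0.2], [-1.5, 35.8, -20, 0, 0.2], [-1.5, 35.8, -36, 0, 0.2], [-1.5, 35.8, -42, 0, 0.2], [-1.5, 35.8, -44.3, 0, 0.2], [-1.5, 35.8, -44.3, 0, 0.2]]])

```text
time: 6.55
position: [626.3, 212.1, 37.9]
ee_rot: [0.725, 0.689, -0.002, 0.0]
ft_force: [-6.3, -2.7, 14.3]
opening: 0.364
```

```bash
python3 - <<'E'
from h import *
for k in range(3):
    f=grab_frame('wrist');s=sense();p=s['position'];print(p.round(1),s['time'],s['ft_force'].round(1));print('held',button(f,p[0],p[1],85,120,20))
E
```

```text
[626.2 212.1  37.8] 6.6 [-6.1 -3.7 14.1]
held (array([626.5, 212.7]), np.int32(1174))
[626.3 212.1  37.9] 6.65 [-6.4 -3.2 13.1]
held (array([626.5, 212.7]), np.int32(1174))
[626.3 212.1  37.9] 6.7 [-6.4 -2.9 13.1]
held (array([626.5, 212.7]), np.int32(1174))
```

Call:
move_arm(commands=[[[0, 0, 5, 0, 0.2], [2.5, 0.8, 5, 0, 0.2], [2.5, 0.8, 5, 0, 0.2], [2.5, 0.8, 5, 0, 0.2]]])

```text
time: 7.2
position: [630.3, 214.6, 41.3]
ee_rot: [0.725, 0.689, -0.0, -0.0]
ft_force: [1.1, 0.9, -1.1]
opening: 0.359
```

```bash
python3 - <<'E'
from h import *
for k in range(2):
    f=grab_frame('wrist');s=sense();p=s['position'];print(p.round(1),s['time'],s['ft_force'].round(1));print('held',button(f,p[0],p[1],p[2]+47.3,120,20))
E
```

```text
[630.2 214.7  41.4] 7.25 [-1.   0.1 -1.6]
held (array([630.4, 215.3]), np.int32(1171))
[630.2 214.7  41.5] 7.3 [-0.3 -0.1 -2.4]
held (array([630.3, 215.4]), np.int32(1170))
```

Call:
move_arm(commands=[[[-1, -1.7, 0, 0, 0.2], [-1, -1.7, -1.5, 0, 0.2], [-1, -1.7, -2.8, 0, 0.2], [-1, -1.7, -2.8, 0, 0.2], [-1, -1.7, -2.8, 0, 0.55], [-1, -1.7, -2.8, 0, 0.6], [-1, -1.7, -2.8, 0, 0.6]]])

```text
time: 8.18
position: [629.6, 213.2, 39.2]
ee_rot: [0.725, 0.689, 0.0, 0.0]
ft_force: [0.8, -0.4, 0.7]
opening: 0.596
```

Call:
move_arm(commands=[[[0, 0, 20, 0, 0.6], [0, 0, 60, 0, 0.6], [0, -30, 100, 0, 0.6], [0, -60, 110, 0, 0.6], [0, -60, 110, 0, 0.6]]])

```text
time: 8.8
position: [631.1, 149.3, 151.5]
ee_rot: [0.726, 0.687, 0.001, 0.002]
ft_force: [0.5, -0.9, -0.4]
opening: 0.597
```

```bash
python3 - <<'E'
from h import *
f=grab_frame('wrist');s=sense();p=s['position'];print(p.round(1),s['time'],s['ft_force'].round(1));print(button(f,629,213,85,120,20),button(f,630.8,271.8,96,120,14),white(f,629,213,85,40))
for x,y,h in((493.4,205.7,56),(480.3,95,28)): print(button(f,x,y,h,120,14))
for x,y in((626.6,153.6),(624.5,94)):print(button(f,x,y,15,65,40))
cv2.imwrite('pics/w5.png',f['color'])
E
```

```text
[630.2 151.8 150.6] 8.85 [-0.6  1.  -0.4]
(array([629.3, 212.5]), np.int32(692)) (array([631., 272.]), np.int32(613)) (array([628.6, 213.1]), 40.0)
(array([494.1, 206.1]), np.int32(380))
(array([481.7,  95.2]), np.int32(264))
(array([626.8, 153.8]), np.int32(1537))
(array([624.8,  94.3]), np.int32(1249))
```

View pics/w5.png

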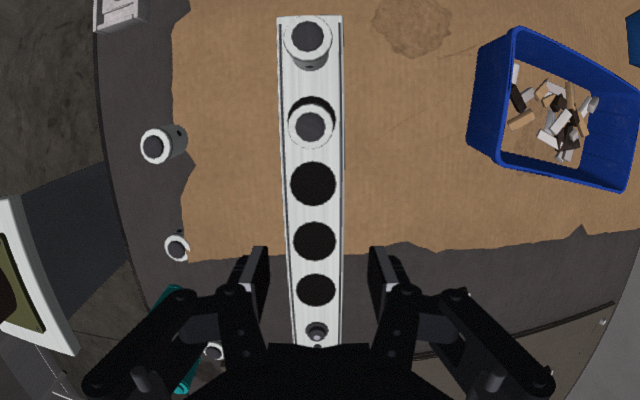

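Pillar 70 sits at (629.3, 212.5) against the pad at (629.0, 213.4), so it's within about 1 mm. Next is pillar 56.

Call:
move_arm(commands=[[[-40, 20, 0, 0, 0.7], [-90, 45, 0, 0, 0.7], [-136, 54, -10, 0, 0.7], [-136, 54, -40, 0, 0.7], [-136, 54, -40, 0, 0.7], [-136, 54, -40, 0, 0.7]]])

```text
time: 9.6
position: [494.1, 208.1, 109.6]
ee_rot: [0.724, 0.689, 0.001, -0.0]
ft_force: [0.8, -0.6, 0.4]
opening: 0.699
```

```bash
python3 - <<'E'
from h import *
for k in range(2):
    f=grab_frame('wrist');s=sense();p=s['position'];print(p.round(1),s['time'],button(f,494,206,56,120,20))
E
```

```text
[494.4 207.9 109.8] 9.65 (array([491.8, 207.7]), np.int32(620))
[494.4 207.6 109.9] 9.7 (array([491.8, 207.7]), np.int32(625))
```

Call:
move_arm(commands=[[[-2.5, -0.2, -40, 0, 0.7], [-2.5, -0.2, -80, 0, 0.7], [-2.5, -0.2, -88, 0, 0.7], [-2.5, -0.2, -88, 0, 0.2], [-2.5, -0.2, -88, 0, 0.2], [-2.5, -0.2, -88, 0, 0.2], [-2.5, -0.2, -88, 0, 0.2]]])

```text
time: 10.58
position: [491.9, 207.4, 22.4]
ee_rot: [0.725, 0.689, 0.001, 0.0]
ft_force: [0.5, 0.2, 6.8]
opening: 0.364
```

```bash
python3 - <<'E'
from h import *
f=grab_frame('wrist');s=sense();p=s['position'];print(p.round(1),s['time'],s['opening'],s['ft_force'],button(f,p[0],p[1],56,120,20))
E
```

```text
[491.9 207.4  22.4] 10.625 0.35701299316850926 [-0.61799865 -0.50644554  7.01624204] (array([491.9, 207.9]), np.int32(1170))
```

Call:
move_arm(commands=[[[0, 0, 60, 0, 0.2], [10, -5, 110, 0, 0.2], [60, -30, 110, 0, 0.2], [110, -50, 110, 0, 0.2], [135, -54, 110, 0, 0.2], [135, -54, 80, 0, 0.2], [135, -54, 20, 0, 0.2], [135, -54, 20, 0, 0.2]]])

```text
time: 11.62
position: [623.2, 151.4, 37.5]
ee_rot: [0.724, 0.689, -0.003, -0.001]
ft_force: [-0.9, -0.4, -1.1]
opening: 0.362
```

```bash
python3 - <<'E'
from h import *
for k in range(3):
    f=grab_frame('wrist');s=sense();p=s['position'];print(p.round(1),s['time'],s['opening'],button(f,p[0],p[1],p[2]+33.6,120,20),button(f,629.3,212.5,85,120,20))
E
```

```text
[624.4 152.2  39.8] 11.675 0.36030607586353897 (array([624.3, 152.1]), np.int32(1252)) (array([629.3, 212.5]), np.int32(1257))
[625.6 152.8  41.5] 11.725 0.36271991385747226 (array([625.4, 152.7]), np.int32(1257)) (array([629.4, 212.4]), np.int32(1257))
[626.3 153.2  42.5] 11.775 0.36108565665309206 (array([626.4, 153.3]), np.int32(1244)) (array([629.2, 212.7]), np.int32(1257))
```

Call:
move_arm(commands=[[[0, 0.3, 0, 0, 0.2], [0, 0.3, -2, 0, 0.2], [0, 0.3, -4, 0, 0.2], [0, 0.3, -4.6, 0, 0.2], [0, 0.3, -4.6, 0, 0.2]]])

```text
time: 12.4
position: [625.8, 153.2, 36.3]
ee_rot: [0.725, 0.689, -0.0, -0.0]
ft_force: [-0.2, -0.9, -1.0]
opening: 0.359
```

```bash
python3 - <<'E'
from h import *
f=grab_frame('wrist');s=sense();p=s['position'];print(p.round(1),s['time'],s['ft_force'].round(1),button(f,p[0],p[1],71,120,20))
E
```

```text
[625.9 153.2  36.3] 12.45 [ 0.1  0.3 -2.1] (array([625.8, 153.3]), np.int32(1257))
```

Call:
move_arm(commands=[[[1, 0.3, 0, 0, 0.2], [1, 0.3, 0, 0, 0.2], [1, 0.3, -1, 0, 0.2], [1, 0.3, -1, 0, 0.2]]])

```text
time: 12.95
position: [626.8, 153.4, 35.3]
ee_rot: [0.725, 0.689, -0.0, -0.0]
ft_force: [-0.6, -0.4, -1.5]
opening: 0.362
```

```bash
python3 - <<'E'
from h import *
f=grab_frame('wrist');si=grab_frame('side');s=sense();p=s['position'];print(p.round(1),s['time'],s['ft_force'].round(1),button(f,p[0],p[1],71,120,20))
u=proj(si,(627,153,40)).astype(int);print(u)
a=cv2.resize(si['color'][u[1]-50:u[1]+50,u[0]-60:u[0]+60],None,fx=3,fy=3)
cv2.imwrite('pics/s6.png',np.hstack([a,cv2.resize(f['color'][80:360,180:460],(300,300))]))
E
```

```text
[626.9 153.5  35.4] 13.05 [ 0.9  0.5 -1.8] (array([626.8, 153.4]), np.int32(1239))
[355 171]
```

View pics/s6.png

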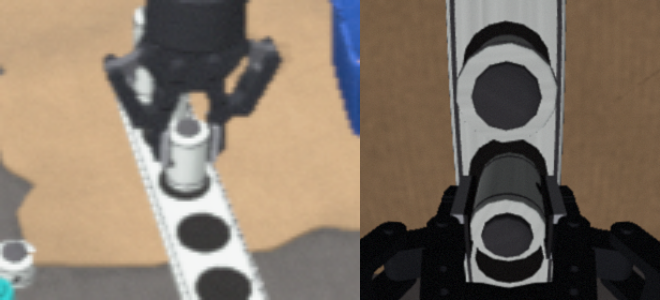

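Call:
move_arm(commands=[[[0, 0, -1, 0, 0.2], [0, 0, -1, 0, 0.2], [0, 0, -1, 0, 0.2]]])

```text
time: 13.42
position: [626.9, 153.5, 34.4]
ee_rot: [0.725, 0.689, 0.0, 0.0]
ft_force: [-0.1, 0.2, -2.3]
opening: 0.363
```

Call:
move_arm(commands=[[[0, 0, -1, 0, 0.2], [0, 0, -1, 0, 0.2], [0, 0, -1, 0, 0.2]]])

```text
time: 13.8
position: [627.0, 153.6, 33.7]
ee_rot: [0.725, 0.689, 0.0, 0.0]
ft_force: [-0.6, 1.2, 1.9]
opening: 0.365
```

Call:
move_arm(commands=[[[0, 0, -0.3, 0, 0.2], [0, 0, -0.3, 0, 0.6], [0, 0, -0.3, 0, 0.6], [0, 0, 0, 0, 0.6], [0, 0, 25, 0, 0.6], [0, 0, 70, 0, 0.6], [0, -30, 110, 0, 0.6], [0, -58, 116, 0, 0.6]]])

```text
time: 14.8
position: [628.8, 95.8, 152.7]
ee_rot: [0.724, 0.689, 0.003, 0.001]
ft_force: [0.6, -0.7, -1.6]
opening: 0.6
```

Call:
move_arm(commands=[[[0, 0, 0, 0, 0.6], [0, 0, 0, 0, 0.6]]])

```text
time: 15.05
position: [626.5, 96.5, 149.0]
ee_rot: [0.724, 0.689, 0.0, -0.001]
ft_force: [0.4, 0.3, 0.7]
opening: 0.604
```

```bash
python3 - <<'E'
from h import *
f=grab_frame('wrist');s=sense();p=s['position'];print(p.round(1),s['time'],s['ft_force'].round(1),button(f,629,213,85,120,20),button(f,627,153.5,71,120,20),button(f,630.8,271.8,96,120,14))
print(button(f,481,95,28,120,14))
for x,y in((624.8,94),(622.7,34.5)):print(button(f,x,y,15,65,40))
cv2.imwrite('pics/w7.png',f['color'])
E
```

```text
[626.3  97.2 148.9] 15.1 [ 0.3  0.1 -0.3] (array([629.2, 211.5]), np.int32(704)) (array([628.1, 152.8]), np.int32(597)) (None, 0)
(array([481.2,  94.5]), np.int32(299))
(array([624.7,  94. ]), np.int32(1526))
(array([622.5,  34.5]), np.int32(1236))
```

View pics/w7.png

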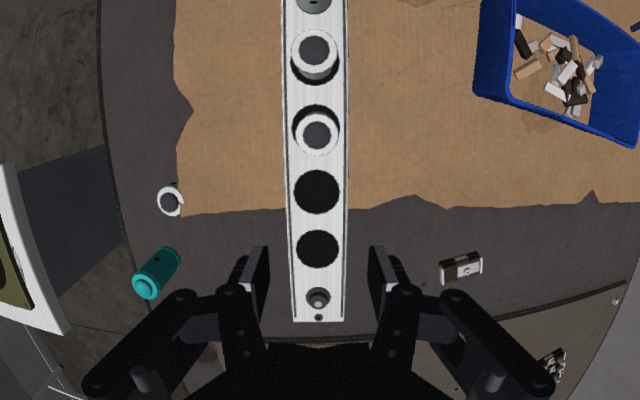

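Pillar 56 is placed, with its button at (317,134), mapping to (628.1, 152.8) against the pad at (626.8, 153.7). I'll check that again at the end. Next is pillar 42.

Call:
move_arm(commands=[[[-35, -40, 0, 0, 0.7], [-75, -85, 0, 0, 0.7], [-115, -125, 0, 0, 0.7], [-134, -141, -20, 0, 0.7], [-134, -141, -50, 0, 0.7], [-134, -141, -50, 0, 0.7], [-134, -141, -50, 0, 0.7]]])

```text
time: 15.98
position: [493.7, -44.1, 99.8]
ee_rot: [0.724, 0.69, 0.001, -0.0]
ft_force: [0.5, -0.3, -0.3]
opening: 0.699
```

```bash
python3 - <<'E'
from h import *
for k in range(3):
    f=grab_frame('wrist');s=sense();p=s['position'];print(p.round(1),s['time'],button(f,492.4,-43.7,42,120,24))
E
```

```text
[493.9 -44.3 100.1] 16.025 (array([493. , -41.7]), np.int32(594))
[493.9 -44.6 100.2] 16.075 (array([493. , -41.8]), np.int32(599))
[493.8 -44.9 100.2] 16.125 (array([493. , -41.8]), np.int32(596))
```

Call:
move_arm(commands=[[[-0.8, 3, -40, 0, 0.7], [-0.8, 3, -80, 0, 0.7], [-0.8, 3, -93, 0, 0.7], [-0.8, 3, -93, 0, 0.2], [-0.8, 3, -93, 0, 0.2], [-0.8, 3, -93, 0, 0.2], [-0.8, 3, -93, 0, 0.2]]])

```text
time: 17.0
position: [492.7, -42.6, 7.1]
ee_rot: [0.725, 0.689, 0.001, 0.0]
ft_force: [-0.7, -0.2, 3.5]
opening: 0.363
```

```bash
python3 - <<'E'
from h import *
f=grab_frame('wrist');s=sense();p=s['position'];print(p.round(1),s['time'],s['opening'],s['ft_force'],button(f,p[0],p[1],42,120,20))
E
```

```text
[492.6 -42.6   7.1] 17.05 0.3619297526028074 [-0.6365818  -0.4172473   4.84244949] (array([492.6, -41.7]), np.int32(1176))
```

Call:
move_arm(commands=[[[0, 0, 60, 0, 0.2], [10, 10, 115, 0, 0.2], [45, 47, 120, 0, 0.2], [85, 88, 120, 0, 0.2], [120, 122, 120, 0, 0.2], [132.2, 136, 110, 0, 0.2], [132.2, 136, 60, 0, 0.2], [132.2, 136, 26, 0, 0.2]]])

```text
time: 18.05
position: [623.3, 93.0, 30.5]
ee_rot: [0.724, 0.689, -0.001, -0.0]
ft_force: [0.4, 0.2, -1.3]
opening: 0.361
```

Call:
move_arm(commands=[[[0, 0, 0, 0, 0.2], [0, 0, 0, 0, 0.2], [0, 0, 0, 0, 0.2]]])

```text
time: 18.42
position: [625.6, 93.9, 34.3]
ee_rot: [0.725, 0.689, 0.002, 0.001]
ft_force: [-0.1, 0.8, -1.1]
opening: 0.358
```

```bash
python3 - <<'E'
from h import *
for k in range(2):
    f=grab_frame('wrist');s=sense();p=s['position'];print(p.round(1),s['time'],s['ft_force'].round(1),button(f,p[0],p[1],p[2]+36,120,20),button(f,627.5,153.3,71,120,24))
E
```

```text
[625.4  93.7  34.2] 18.475 [ 0.1 -0.6 -0.8] (array([625.5,  94.7]), np.int32(1128)) (array([627.3, 153.4]), np.int32(1793))
[625.2  93.7  34. ] 18.525 [ 0.1  0.3 -0.8] (array([625.4,  94.6]), np.int32(1127)) (array([627.6, 153.3]), np.int32(1793))
```

Call:
move_arm(commands=[[[-0.2, -0.2, -6, 0, 0.2], [-0.2, -0.2, -11, 0, 0.2], [-0.2, -0.2, -12, 0, 0.2], [-0.2, -0.2, -12, 0, 0.2], [-0.2, -0.2, -12, 0, 0.2]]])

```text
time: 19.15
position: [624.1, 93.1, 22.1]
ee_rot: [0.725, 0.689, -0.0, 0.001]
ft_force: [-4.2, -2.9, 14.1]
opening: 0.365
```

Call:
move_arm(commands=[[[0, 0, -1, 0, 0.2], [0, 0, -1, 0, 0.2], [0, 0, -1, 0, 0.2]]])

```text
time: 19.52
position: [624.1, 93.1, 22.1]
ee_rot: [0.725, 0.689, -0.0, 0.001]
ft_force: [-5.1, -2.0, 21.4]
opening: 0.361
```

Call:
move_arm(commands=[[[0, 0, -1, 0, 0.2], [0, 0, -1, 0, 0.2], [0, 0, -1, 0, 0.2]]])

```text
time: 19.9
position: [624.1, 93.1, 22.0]
ee_rot: [0.725, 0.689, -0.0, 0.001]
ft_force: [-7.8, -3.3, 28.1]
opening: 0.362
```

Call:
move_arm(commands=[[[0, 0, 4, 0, 0.2], [0.4, 0.2, 4.5, 0, 0.2], [0.4, 0.2, 4.5, 0, 0.2]]])

```text
time: 20.27
position: [624.3, 93.4, 22.3]
ee_rot: [0.725, 0.689, -0.0, -0.0]
ft_force: [-0.7, -0.6, -1.4]
opening: 0.361
```

```bash
python3 - <<'E'
from h import *
for k in range(2):
    f=grab_frame('wrist');s=sense();p=s['position'];print(p.round(1),s['time'],s['ft_force'].round(1),button(f,p[0],p[1],p[2]+35,120,20))
E
```

```text
[624.3  93.4  22.2] 20.325 [ 0.1  0.  -1.2] (array([624.3,  94. ]), np.int32(1164))
[624.2  93.4  22.3] 20.375 [ 0.2 -0.  -0.8] (array([624.3,  94. ]), np.int32(1164))
```

Just touching, at (624.3, 94.0) against the pad at (624.7, 94.1). Releasing.

Call:
move_arm(commands=[[[0.4, 0, 0, 0, 0.2], [0.4, 0, 0, 0, 0.6], [0.4, 0, 0, 0, 0.6], [0.4, 0, 0, 0, 0.6], [0.4, 0, 40, 0, 0.6], [0.4, 0, 90, 0, 0.6], [0.4, -30, 120, 0, 0.6], [-10, -40, 125, 0, 0.6]]])

```text
time: 21.38
position: [616.3, 51.3, 150.0]
ee_rot: [0.726, 0.688, 0.002, 0.002]
ft_force: [-1.1, -0.0, 0.3]
opening: 0.601
```

```bash
python3 - <<'E'
from h import *
for k in range(2):
    f=grab_frame('wrist');s=sense();p=s['position'];print(p.round(1),s['time'],button(f,624.7,94,57,120,20),button(f,627.5,153.3,71,120,24),button(f,622.5,34.5,15,65,40),button(f,481,94.5,28,120,16))
E
```

```text
[613.3  50.1 148.9] 21.425 (array([624.6,  93. ]), np.int32(521)) (array([627.8, 152. ]), np.int32(606)) (array([622.4,  34.1]), np.int32(1446)) (array([480.4,  93.9]), np.int32(317))
[613.1  51.6 147.8] 21.475 (array([624.6,  93.1]), np.int32(514)) (array([627.9, 152. ]), np.int32(616)) (array([622.3,  34.1]), np.int32(1453)) (array([480.4,  93.9]), np.int32(321))
```

Call:
move_arm(commands=[[[-45, 14, 0, 0, 0.7], [-95, 30, 0, 0, 0.7], [-133, 42, -20, 0, 0.7], [-133, 42, -50, 0, 0.7], [-133, 42, -50, 0, 0.7], [-133, 42, -50, 0, 0.7]]])

```text
time: 22.22
position: [481.7, 96.1, 97.9]
ee_rot: [0.724, 0.689, 0.0, -0.0]
ft_force: [0.0, -0.3, 1.2]
opening: 0.706
```

```bash
python3 - <<'E'
from h import *
for k in range(3):
    f=grab_frame('wrist');s=sense();p=s['position'];print(p.round(1),s['time'],button(f,480.5,94.5,28,120,24))
E
```

```text
[482.1  96.   98.2] 22.275 (array([478.3,  95.2]), np.int32(540))
[482.3  95.8  98.4] 22.325 (array([478.4,  95.2]), np.int32(544))
[482.3  95.7  98.5] 22.375 (array([478.4,  95.2]), np.int32(540))
```

Call:
move_arm(commands=[[[-3.9, -0.5, -40, 0, 0.7], [-3.9, -0.5, -75, 0, 0.7], [-3.9, -0.5, -88, 0, 0.7], [-3.9, -0.5, -93, 0, 0.6], [-3.9, -0.5, -95.5, 0, 0.6], [-3.9, -0.5, -95.5, 0, 0.2], [-3.9, -0.5, -95.5, 0, 0.2], [-3.9, -0.5, -95.5, 0, 0.2]]])

```text
time: 23.38
position: [478.1, 95.1, 3.2]
ee_rot: [0.725, 0.689, 0.001, 0.0]
ft_force: [-0.4, 0.9, 6.6]
opening: 0.357
```

Call:
move_arm(commands=[[[-3.9, -0.5, 0, 0, 0.2]]])

```text
time: 23.5
position: [475.8, 95.0, 3.2]
ee_rot: [0.725, 0.689, 0.002, 0.001]
ft_force: [2.8, 1.7, 5.6]
opening: 0.352
```

```bash
python3 - <<'E'
from h import *
f=grab_frame('wrist');s=sense();p=s['position'];print(p.round(1),s['time'],s['opening'],s['ft_force'],button(f,p[0],p[1],28,120,20))
E
```

```text
[475.1  95.    3.2] 23.55 0.35953153471094834 [3.70160403 0.05070654 5.61974498] (array([475.4,  95.8]), np.int32(1180))
```

That last row carried a stray x shift, so the pillar slid about 4 mm on the table while gripped, which does no harm. Carrying on.

Call:
move_arm(commands=[[[0, 0, 60, 0, 0.2], [10, -5, 110, 0, 0.2], [55, -25, 115, 0, 0.2], [100, -45, 115, 0, 0.2], [135, -57, 115, 0, 0.2], [148, -61, 100, 0, 0.2], [148, -61, 60, 0, 0.2], [148, -61, 35, 0, 0.2]]])

```text
time: 24.55
position: [618.5, 33.9, 34.4]
ee_rot: [0.724, 0.69, -0.002, -0.002]
ft_force: [0.3, 0.1, -0.8]
opening: 0.361
```

Call:
move_arm(commands=[[[0, 0, 0, 0, 0.2], [0, 0, 0, 0, 0.2], [0, 0, 0, 0, 0.2]]])

```text
time: 24.92
position: [622.3, 34.0, 38.6]
ee_rot: [0.724, 0.689, 0.001, 0.0]
ft_force: [0.0, -0.1, -1.5]
opening: 0.356
```

```bash
python3 - <<'E'
from h import *
for k in range(2):
    f=grab_frame('wrist');s=sense();p=s['position'];print(p.round(1),s['time'],s['ft_force'].round(1),s['opening'],button(f,p[0],p[1],p[2]+25,120,20),button(f,624.5,94,57,120,24))
E
```

```text
[622.3  33.8  38.6] 24.975 [ 0.   0.2 -0.2] 0.35845984259223374 (array([622.3,  34.6]), np.int32(1149)) (array([624.4,  93.6]), np.int32(1679))
[622.3  33.6  38.5] 25.025 [-0.3  0.5 -0.7] 0.3533714091496926 (array([622.3,  34.4]), np.int32(1149)) (array([624.4,  93.5]), np.int32(1701))
```

Call:
move_arm(commands=[[[0, 0, -9, 0, 0.2], [0, 0, -15, 0, 0.2], [0, 0, -17.5, 0, 0.2], [0, 0, -17.5, 0, 0.2], [0, 0, -17.5, 0, 0.2], [0, 0, -18.5, 0, 0.2], [0, 0, -18.5, 0, 0.2]]])

```text
time: 25.9
position: [621.7, 33.5, 18.9]
ee_rot: [0.725, 0.689, 0.0, 0.0]
ft_force: [0.4, 0.2, -0.3]
opening: 0.356
```

```bash
python3 - <<'E'
from h import *
f=grab_frame('wrist');s=sense();p=s['position'];print(p.round(1),s['time'],s['ft_force'].round(1),button(f,p[0],p[1],p[2]+25,120,20))
E
```

```text
[621.7  33.5  19. ] 25.95 [ 0.2 -0.2 -0.4] (array([621.8,  34.1]), np.int32(1154))
```

Call:
move_arm(commands=[[[0.5, 0.2, 0, 0, 0.2], [0.5, 0.2, -0.7, 0, 0.2], [0.5, 0.2, -0.7, 0, 0.2]]])

```text
time: 26.32
position: [622.3, 33.7, 18.3]
ee_rot: [0.725, 0.689, 0.0, 0.0]
ft_force: [-0.1, -0.1, 0.4]
opening: 0.357
```

Essentially at contact. Releasing and backing off to check.

Call:
move_arm(commands=[[[0, 0, -0.4, 0, 0.2], [0, 0, -0.4, 0, 0.6], [0, 0, -0.4, 0, 0.6], [0, 0, 0, 0, 0.6], [0, 0, 30, 0, 0.6], [0, 0, 80, 0, 0.6], [0, 0, 130, 0, 0.6], [0, 20, 140, 0, 0.6]]])

```text
time: 27.32
position: [624.5, 52.4, 161.6]
ee_rot: [0.726, 0.688, 0.002, 0.002]
ft_force: [0.2, 0.5, -0.6]
opening: 0.602
```

Call:
move_arm(commands=[[[0, 0, 10, 0, 0.6], [0, 0, 10, 0, 0.6], [0, 0, 10, 0, 0.6]]])

```text
time: 27.7
position: [621.4, 52.6, 166.7]
ee_rot: [0.725, 0.689, -0.001, -0.0]
ft_force: [-0.3, -0.5, -0.3]
opening: 0.6
```

```bash
python3 - <<'E'
from h import *
f=grab_frame('wrist');si=grab_frame('side');sc=grab_frame('scene');s=sense();p=s['position'];print(p.round(1),s['time'])
for h,x,y in((85,629,213.3),(71,626.8,153.6),(57,624.7,94),(43,622.4,34.3)):
    print(h,button(f,x,y,h,120,20),button(si,x,y-2,h,125,7,False),button(sc,x,y+2,h,125,7,False))
cv2.imwrite('pics/w8.png',f['color'])
a=cv2.resize(si['color'][100:260,280:420],(560,640))[:600]
cv2.imwrite('pics/s8.png',a)
E
```

```text
[621.7  53.  167.1] 27.85
85 (array([628.8, 205.5]), np.int32(218)) (array([633. , 215.3]), np.int32(121)) (array([627. , 212.8]), np.int32(36))
71 (array([628., 152.]), np.int32(522)) (array([629.1, 145. ]), np.int32(32)) (array([625.8, 153.4]), np.int32(29))
57 (array([624.6,  92.9]), np.int32(456)) (array([625.6,  86.7]), np.int32(36)) (array([622.7,  93.1]), np.int32(27))
43 (array([622.5,  33.8]), np.int32(355)) (array([622.6,  25.4]), np.int32(36)) (array([620.2,  33.3]), np.int32(25))
```

View pics/w8.png

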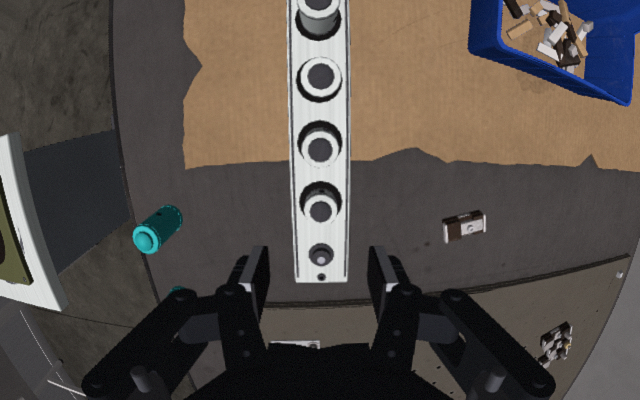

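View pics/s8.png

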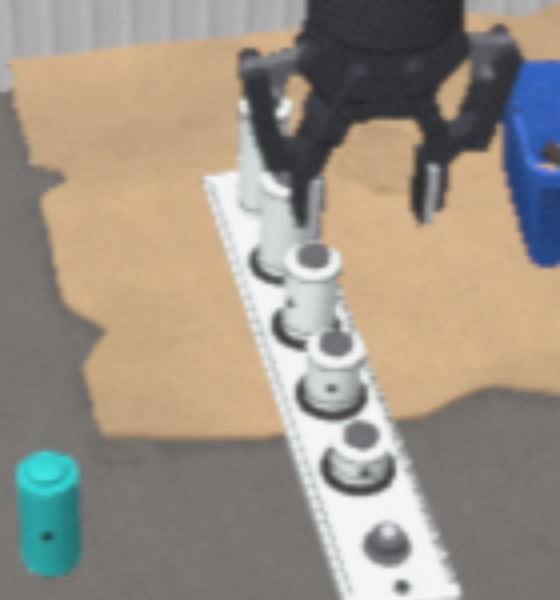

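The row steps down correctly: 84 fixed, then 70, 56, 42 and 28. Each pillar stands upright with the black pad rim showing round its foot, and the offsets are about 1 mm. The gripper is clear, so I'm handing in.

```bash
python3 -c "
from bench import *
print(hand_in(), sense()['time'])"
```

```text
the job is handed in; nothing more can be done
the job is handed in; nothing more can be done
```

I placed all four loose pillars on the rail pads, with 70, 56, 42 and 28 mm stepping down from the fixed 84 mm pillar. I handed the job in at about 28 s of the 88 s allowed. The housing and the turquoise decoys were not touched.

- **Last checks:** The wrist and side pictures showed all four upright in the right order, with the gripper open and clear above them. The wrist readings put each pillar about 1 mm from its pad centre.
- **Least exact:** The 56 mm pillar is about 1 mm off across the rail, and I did not nudge it.
- **Readings that disagreed:** The fixed cameras differ from each other by 4 to 8 mm along the rail. I trusted the wrist camera up close. In the final frame, the 70 mm pillar's wrist reading (205.5) was spoiled because its button was cut off at the image edge. Its side-view reading (215.3) came out high, and I did not check it further. I relied on its earlier close reading, (629.3, 212.5) against the pad at (629.0, 213.4).
- **Slips on the way:**
    - I pressed the 42 mm pillar onto its pad with up to 28 N before backing off.
    - I slid the gripped 28 mm pillar about 4 mm on the table by mistake before lifting it. Neither slip affected the result.

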